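Spread a snap ring over an axle stub and hold it at the groove

TASK

Take the protective cap off the upright axle stub and set it down, open side down, on the worktop, clear of the pulley. Then pick up the circlip pliers by the handles, squeeze them so that the snap ring on their tips is fully spread, bring the spread ring over the axle's end and lower it level, gently and without forcing it, until it surrounds the groove in the axle. Finish while holding it there: keep the handles squeezed so the ring stays spread at the groove, and leave the other things on the bench alone.

Things in the scene. Friction and masses are not known exactly. Their poses are not given: they have to be found in the camera images.
- cap_center (a point): centre of the grey ribbed plastic cap (47 mm diameter, 40 mm high, closed top, open below, wall 3 mm, 50 g), on its axis, 20 mm above its lower rim; z along its axis. It starts pushed loosely over the axle's end (2.5 mm play all round), its roof resting on the axle end; lift it straight up by 40 mm or more to free it
- groove (a point): point on the axis of the fixed upright axle stub, at mid-height of its groove, 56 mm above the worktop; z up. Axle 36 mm diameter; groove 12 mm wide (50 to 62 mm above the worktop), 30 mm diameter. Below it: washer top at 46 mm, hub 52 mm diameter, pulley 80 mm diameter up to 39 mm, flange 100 mm diameter
- axle_end (a point): centre of the flat upper end of the axle stub, 84 mm above the worktop (28 mm above the groove's middle); 2 mm chamfer round the end
- handle_grip (a point): point half-way between the two black plier handles where to grasp them from above, 9 mm above the pliers' underside; x points from handles to ring, z up. Handles 18 mm high, 62 mm long, 12 mm thick, each reaching from 28 mm ahead of this point to 32 mm behind. Over their outer sides here: 57 mm at rest, 36 mm (sides parallel to x) fully squeezed. They close along y, both alike
- ring_center (a point): centre of the bore of the steel snap ring (3.5 mm thick, 4 mm wide) as spread, 1.75 mm above the pliers' underside; the ring lies flat in the pliers' plane, open toward the handles, fixed to the plier tips. Bore 33 mm at rest, too small for the axle, 44 mm fully spread. This point is always 121 mm ahead of handle_grip along x, 7 mm below it
- jaw_left (a joint): spread of the pliers: 0 at rest, 0.22 rad = jaws and ring fully spread (stop). Squeezing the handles increases it; a spring opens them again when let go. Each handle needs about 4 N to start and 8 N to reach the stop at the grasp place; 30 to 40 N of grip holds it firmly at the stop
- note_block: bystander: yellow block of sticky notes, 50x52x18 mm, origin at the centre of its underside; leave alone
- tester_pot: bystander: small paint tester pot with a screw lid, 49 mm diameter, 60 mm high, origin at the centre of its underside; leave alone
- tape_measure: bystander: yellow pocket tape measure, 78x54x62 mm, origin at the centre of its underside; leave alone
- small_tin: bystander: small paint tin, 60 mm diameter, 55 mm high, origin at the centre of its underside; leave alone
- cap: the cap as a body; origin at the centre of its lower rim, z along its axis
- pliers: the circlip pliers with the ring, 18 mm high, lying flat on the worktop; origin on the pivot axis at the underside (45 mm ahead of handle_grip), x from the handles to the ring, z up. 0.27 kg, balance point 33 mm ahead of handle_grip. While squeezed by fingers that stay put, the pliers creep about 5 mm forward (along +x) between them, so that the ring centre ends about 125 mm ahead of the fingers' middle
- axle_stand: the fixed stand with flange, pulley and axle stub; origin on the axle's axis at worktop height, z up
Things that resemble listed ones, but are neither listed nor needed, are in the scene too. What is shaped like the pliers but purple or yellow is not meant.

How it is judged:
On the way, in this order (a step that is already met when the one before it is completed fails the run):
1. the cap stands on the worktop clear of the pulley, let go (height (world z) of cap_center between 0.014 and 0.026 m and angle between cap_center's own z axis and vertical below 0.2 rad and horizontal distance between cap_center and groove above 0.075 m and contact force between the fingers and cap below 0.1 N), for 0.2 s.
2. the spread ring is above the axle's end, in line with it (value of joint jaw_left above 0.185 rad and horizontal distance between ring_center and axle_end below 0.008 m and z of ring_center in the frame of axle_end above 0.002 m), for 0.05 s.
At the end, for the whole second after the job is handed in: Ring held spread (0.185 rad or more) round the axle: centred within 6 mm, mid-plane within 6 mm of the groove's middle, tilt under 0.17 rad, at rest, in the fingers, under 8 N on the stand. Cap upright on the worktop, its axis over 75 mm from the axle's (value of joint jaw_left above 0.185 rad and horizontal distance between ring_center and groove below 0.006 m and z of ring_center in the frame of groove between -0.006 and 0.006 m and angle between ring_center's own z axis and vertical below 0.17 rad and contact force between the fingers and pliers above 3 N and contact force between pliers and axle_stand below 8 N and linear speed of each of pliers, cap below 0.02 m/s and height (world z) of cap_center between 0.014 and 0.026 m and angle between cap_center's own z axis and vertical below 0.2 rad and horizontal distance between cap_center and groove above 0.075 m); the arm keeps its last pose, push and grip.
It fails at once if the ring or pliers forced against the axle stand with more than 25 N (contact force between pliers and axle_stand above 25 N).
It fails at once if the cap dropped: in the air away from the axle, more than 25 mm above the worktop, without the fingers holding it (height (world z) of cap_center above 0.045 m and horizontal distance between cap_center and groove above 0.05 m and contact force between the fingers and cap below 0.05 N).
It fails at once if a bystander moved by more than 30 mm (distance of any of note_block, tester_pot, tape_measure, small_tin from where it was at the start of the episode above 0.03 m).
It also fails if it takes over 64 s, if anything falls off the work surface, if the arm or the gripper's body presses on something with over 40 N, if the wrist force passes 120 N, or if a joint passes its speed limit or range.

ROBOT

A 7-joint arm with a two-finger parallel gripper is mounted at the origin on a cart in front of the work surface, level with it; the furniture and walls round the work are solid. World frame = base frame: x ahead of the robot, y to its left, z up, the work surface at z = 0. Lengths are in m, angles in rad, forces in N, time in s.
With the tool pointing down it reaches from about 0.425 to 0.95 m from the base axis. Payload 4.7 kg.
Tool frame: the origin (TCP) lies between the finger pads; the fingertips stand 25 mm ahead of it and the grasp point (between the pads) lies 6 mm ahead of it; x points along the fingers, z is the direction in which the jaws open and shut, and the axes are right-handed (so a half turn about x gives the same grasp; the last joint's range is limited). The gripper opens to 85 mm and grips with 20 to 120 N. Pads are 22 mm wide; open, the fingers measure 114 mm over their backs; the gripper's body (76 mm by 85 mm) begins 54 mm behind the grasp point. The pads swing forward as they close: fully open they stand 13 mm farther back than shut.
Start: joints at [1.252, 0.469, -0.049, 1.532, 0.024, 1.141, -0.082], TCP at [0.193, -0.647, 0.256] pointing down, gripper open.
Joint ranges: [-2.59, 2.59], [-0.33, 1.99], [-1.39, 1.29], [0.1, 2.45], [-1.04, 4.18], [0.21, 1.99], [-2.66, 2.66]. Speed limits (rad/s): [2.57, 2.57, 3.14, 3.14, 3.14, 3.14, 3.14].

INTERFACE

Orientations are given as a 3x3 rotation matrix whose columns are the frame's x, y, z axes.
In Python, from rig import * gives the robot as it stands. Calls block until the motion is done:
- movep(position, orientation): joint-space move of the TCP to a pose.
- move_l(position, attitude=None, feed=0.15, until_force=None): straight line of the TCP; attitude=None keeps the orientation; feed is the mean speed in m/s. With until_force (N) it stops when the force on the tool has changed by that much, and returns True; else False.
- move_joints(angles): joint-space move.
- command_gripper(opening, newtons=None): finger opening in m; newtons is the grip in N (None keeps the last); returns when the fingers have stopped.
- sleep(seconds).
- inverse_kinematics(position, orientation): joint angles nearest the present ones, or None.
- sense(): the state.
- camera(name): name is "side" or "top"; returns (picture, depth): 400x640x3 uint8, red, green, blue; 400x640 float32, m along the optical axis (not along the pixel's ray), 0 where there is no reading.
- camera_params(name): a dict with "K" (3x3 intrinsics, pixels), "dist" ([k1, k2, p1, p2, k3] as OpenCV has them; the pictures are not rectified), "position" and "rotation" of the camera in the world. Camera axes: x right, y down, z forward; pixel columns grow to the right and rows downward; lengths in m; the calibration is good to about 2 mm. A picture is of the moment at which its call begins. camera_params takes no time and is no camera call.
A pose or a line that the arm cannot do raises Unreachable and nothing moves.
- finish_job(): hands the job in, once; it reports no verdict.
The state is a dict: "time_s": time; "joint_pos": joint angles; "qd": joint speeds; "joint_efforts": joint torques, N m; "position": TCP position; "tcp_rot": TCP orientation; "wrist_force": force on the tool from outside, world axes, zero at the start; "ft_torque": the same for the moment, N m; "finger_gap": finger opening in m.
Only numpy, scipy, OpenCV 4.12 (cv2) and the standard library are available. Lean on these libraries where they do the work, as an engineer would, in place of code of your own. Each camera call takes 0.05 s, during which the arm holds its last target. There are 200 camera calls.

## Working session

There is one attempt and no reset: what is moved stays moved. The work goes in short steps, each a Python script; the robot and the scene stay as the last script left them, time stands still between calls to the robot, and variables do not carry over. Pictures are saved under pics/ and viewed, about 8 in all and at most 12, crops included, and the job is handed in when it is done.

```bash
ls; mkdir -p pics
python3 - <<'E'
from rig import *
import cv2,numpy as np
for n in("top","side"):
    p,d=camera(n); cv2.imwrite(f"pics/{n}0.png",p[:,:,::-1]); np.save(f"pics/{n}0.npy",d)
    c=camera_params(n); print(n,c)
s=sense();print(s['time_s'],s['position'],s['tcp_rot'],s['finger_gap'])
E
```

```text
pics
top {'K': array([[393.50620031,   0.        , 324.20437099],
       [  0.        , 393.50620031, 208.90667835],
       [  0.        ,   0.        ,   1.        ]]), 'dist': array([-0.09093715,  0.        ,  0.        ,  0.        ,  0.        ]), 'position': array([0.48874112, 0.05362164, 1.03190622]), 'rotation': array([[-0.01647401, -0.9910433 ,  0.13252091],
       [-0.99971114,  0.01400647, -0.01953078],
       [ 0.0174997 , -0.13280438, -0.99098777]])}
side {'K': array([[424.48173736,   0.        , 321.09834239],
       [  0.        , 424.48173736, 198.1006783 ],
       [  0.        ,   0.        ,   1.        ]]), 'dist': array([-0.03666644,  0.        ,  0.        ,  0.        ,  0.        ]), 'position': array([0.29396736, 0.61800583, 0.71373649]), 'rotation': array([[-0.86227969, -0.36183778,  0.35432634],
       [-0.50596425,  0.58544022, -0.63345081],
       [ 0.02176954, -0.72548823, -0.68789019]])}
0.1 [ 0.19275284 -0.6464101   0.25536127] [[-5.74105856e-04  9.58298731e-01  2.85767761e-01]
 [ 1.64459872e-03  2.85768327e-01 -9.58297323e-01]
 [-9.99998483e-01 -8.01908112e-05 -1.74007813e-03]] 0.08547191891920258
```

View pics/top0.png

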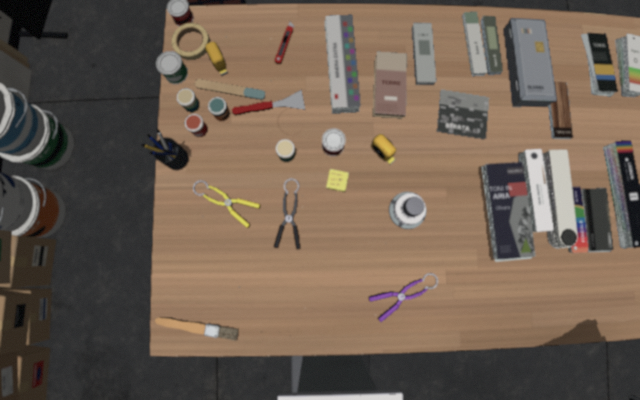

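View pics/side0.png

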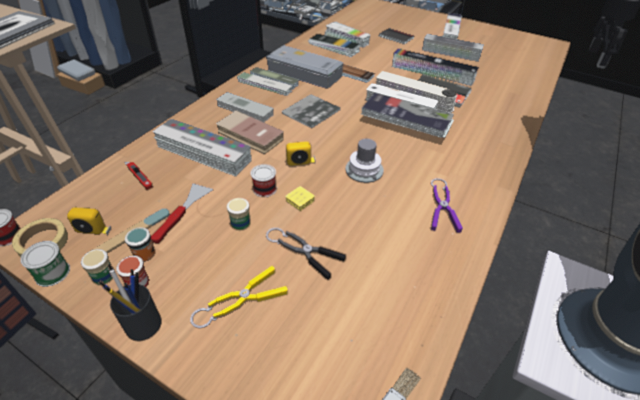

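The top view shows three plier-shaped objects: yellow at (227,203), purple at (402,296) and black-handled at (289,215). The black-handled pair matches the description; its ring is at about (291,186). The grey cap on the stand is at about (411,205). I'll confirm both in one enlarged crop.

```bash
cat > h.py <<'E'
from rig import *
import cv2,numpy as np
def ray(n,u,v):
    c=camera_params(n); q=cv2.undistortPoints(np.array([[[u,v]]],float),c['K'],c['dist'])[0,0]
    return c['position'],c['rotation']@np.array([q[0],q[1],1.])
def onz(n,u,v,z):
    o,r=ray(n,u,v); return o+r*(z-o[2])/r[2]
def pix(n,P):
    c=camera_params(n); R=c['rotation'].T
    return cv2.projectPoints(np.atleast_2d(P).astype(float),cv2.Rodrigues(R)[0],-R@c['position'],c['K'],c['dist'])[0][:,0]
def crop(n,img,x0,y0,w,h,k,out):
    cv2.imwrite(out,cv2.resize(img[y0:y0+h,x0:x0+w,::-1],None,fx=k,fy=k,interpolation=cv2.INTER_CUBIC))
E
python3 - <<'E'
import cv2,numpy as np
t=cv2.imread('pics/top0.png');s=cv2.imread('pics/side0.png')
f=lambda a,x,y,w,h,k:cv2.resize(a[y:y+h,x:x+w],None,fx=k,fy=k,interpolation=cv2.INTER_CUBIC)
a=np.vstack([np.hstack([f(t,265,170,50,90,6),f(t,380,180,60,90,6)][:2])])
cv2.imwrite('pics/c1.png',a)
b=np.hstack([f(s,260,220,90,60,5),f(s,335,125,60,60,5)]);cv2.imwrite('pics/c2.png',b)
E
```

```text
(no output)
```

View pics/c1.png

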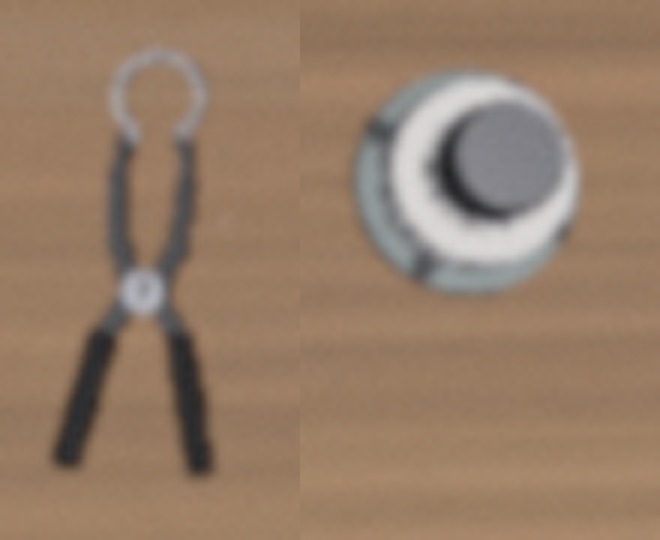

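View pics/c2.png

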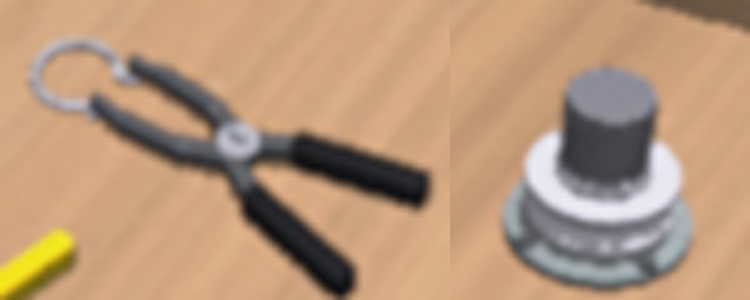

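Crops confirm it: black handles, pivot at top (288.7,218.7), ring at (291.3,186.2); grey cap roof at top (414.7,206.2) and side (367.4,144).

Run:
```python
from h import *
np.set_printoptions(precision=4,suppress=True)
# half-pixel shift of resize
ct=(414.6,206.1); cs=(367.0,143.6)
print('cap',onz('top',*ct,.087),onz('side',*cs,.087))
print('flange',onz('top',407.9,210.2,.01), 'pulley',onz('top',380+(482-300)/6-.4,180+168/6-.4,.039))
print('ring',onz('top',291,185.9,.003),onz('side',275.2,234.6,.003))
print('pivot',onz('top',288.4,218.4,.018),onz('side',307.2,248,.018))
print('hend',onz('top',286.9,247,.014))
# others for clearance
print('note',onz('top',338,180,.018),'tin',onz('top',333,141,.055),'pot',onz('top',285,149,.06),'tape',onz('top',384,148,.062))
# depth-based cap roof centre
d=np.load('pics/top0.npy'); 
print(d[206,414], d[200:212,414])
```

```text
cap [ 0.6189 -0.1863  0.087 ] [ 0.6193 -0.1899  0.087 ]
flange [ 0.6188 -0.1875  0.01  ] pulley [ 0.6218 -0.1862  0.039 ]
ring [0.6893 0.1206 0.003 ] [0.6873 0.1191 0.003 ]
pivot [0.6008 0.1268 0.018 ] [0.5996 0.1254 0.018 ]
hend [0.5272 0.1313 0.014 ]
note [ 0.7005 -0.0039  0.018 ] tin [0.7953 0.0088 0.055 ] pot [0.7741 0.1318 0.06  ] tape [ 0.7735 -0.1211  0.062 ]
0.9591458 [0.9592 0.9593 0.9577 0.9581 0.9575 0.9586 0.9591 0.9585 0.9606 0.9557
 0.9574 0.9577]
```

```bash
cat >> h.py <<'E'
def down(yaw):  # opening axis z at angle yaw in world xy
    z=np.array([np.cos(yaw),np.sin(yaw),0]); x=np.array([0,0,-1.]); return np.column_stack([x,np.cross(z,x),z])
def best(p,yaw):
    q0=np.array(sense()['joint_pos']); c=[]
    for y in(yaw,yaw+np.pi):
        q=inverse_kinematics(p,down(y))
        if q is not None: c.append((np.abs(np.array(q)-q0).max(),y,q))
    c.sort(key=lambda t:t[0]); return c
E
python3 - <<'E'
from h import *
np.set_printoptions(precision=3,suppress=True)
A=[.619,-.188]
for c in best(A+[.2],0): print(c)
y=best(A+[.2],0)[0][1]
movep(A+[.2],down(y)); command_gripper(.085,30)
hit=move_l(A+[.078],feed=.1,until_force=10)
print(hit,sense()['position'],sense()['wrist_force'])
if not hit:
    command_gripper(.0,30); s=sense(); print(s['finger_gap'],s['wrist_force'])
    move_l(A+[.16],feed=.08); s=sense(); print(s['finger_gap'],s['wrist_force'],s['time_s'])
    p,d=camera('side'); crop('side',p,300,60,160,130,4,'pics/lift.png')
E
```

```text
(np.float64(0.6115054196644101), 0, array([ 0.641,  0.542, -0.589,  1.639,  0.334,  1.063, -0.047]))
(np.float64(2.2239505068242096), 3.141592653589793, array([-0.469,  0.719,  1.11 ,  1.707, -0.696,  1.168, -2.306]))
False [ 0.62  -0.188  0.079] [ 0.81  -0.225 -0.149]
0.04692515770680437 [-0.776 -0.169  3.764]
0.04666069509641704 [-0.314  0.01  -0.377] 5.5417
```

View pics/lift.png

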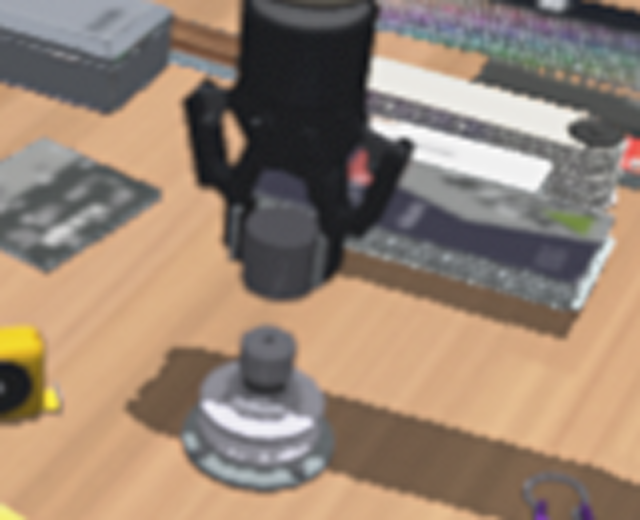

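Cap is held and off; the bare axle end shows in side at (366.6,145.1). Now place it.

Run:
```python
from h import *
np.set_printoptions(precision=4,suppress=True)
C=[.545,-.295]
move_l(C+[.16],feed=.15); move_l(C+[.045],feed=.12)
h=move_l(C+[.028],feed=.03,until_force=4); s=sense(); print(h,s['position'],s['wrist_force'])
command_gripper(.085); sleep(.1); move_l(C+[.15],feed=.15)
s=sense(); print(s['time_s'],s['finger_gap'])
# go above pliers
g=[.5553,.1292]; b=best(g+[.15],np.pi/2-.069); print([(c[0],c[1]) for c in b])
movep(g+[.15],down(b[0][1])); print(sense()['time_s'])
p,d=camera('top'); np.save('pics/top1.npy',p)
f=lambda x,y,w,h,k:cv2.resize(p[y:y+h,x:x+w,::-1],None,fx=k,fy=k,interpolation=cv2.INTER_CUBIC)
cv2.imwrite('pics/t1.png',f(380,180,90,80,8))
p,d=camera('side')
cv2.imwrite('pics/s1.png',np.hstack([cv2.resize(p[y:y+90,x:x+80,::-1],None,fx=5,fy=5,interpolation=cv2.INTER_CUBIC) for x,y in((330,120),(260,190))]))
```

```text
True [ 0.5447 -0.2951  0.0303] [-0.9648 -0.2981  3.4159]
9.7333 0.08493533078074056
[(np.float64(0.5556465882672412), 1.5017963267948966), (np.float64(2.2128933073652592), 4.64338898038469)]
11.3
```

View pics/t1.png

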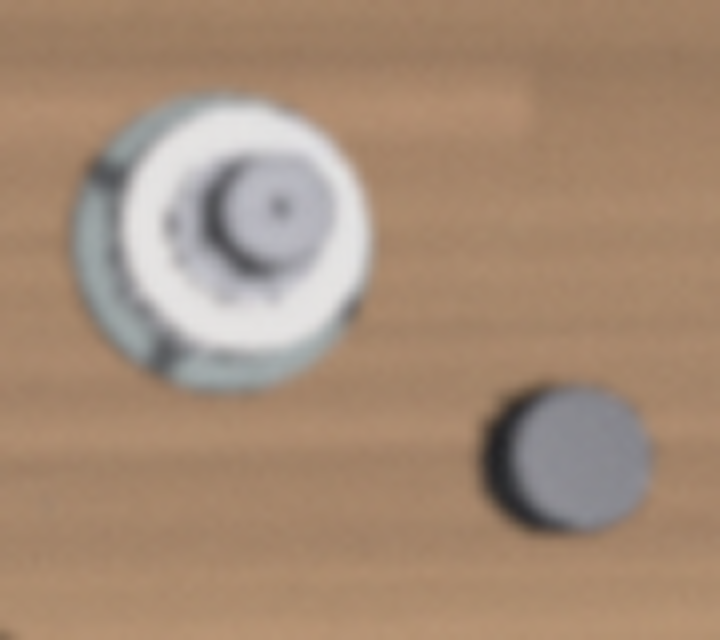

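View pics/s1.png

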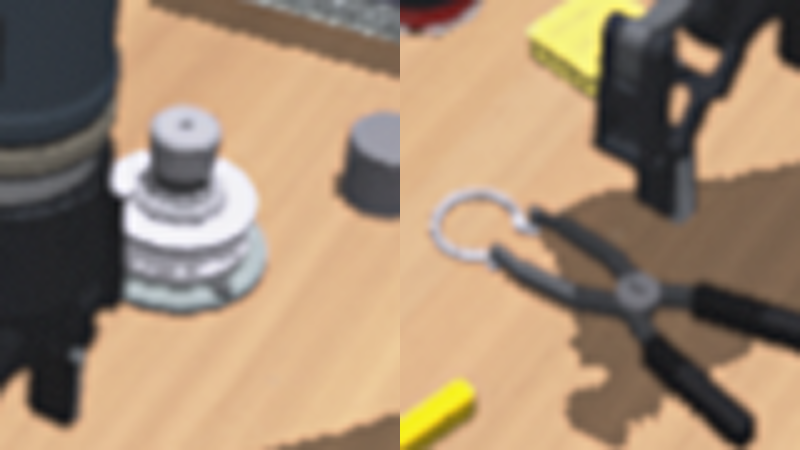

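Cap stands on the worktop at top crop (580,458). The axle end's centre mark is at top (414.6,205.6) and side (366.8,144.6). The pliers are undisturbed under the open gripper. Next: grasp, squeeze and lift a little.

Run:
```python
from h import *
np.set_printoptions(precision=4,suppress=True)
print('axle',onz('top',414.6,205.6,.084),onz('side',366.8,144.6,.084),'cap',onz('top',452.1,236.9,.04))
g=[.5553,.1292]
h=move_l(g+[.028],feed=.08,until_force=8); s=sense(); print(h,s['position'],s['wrist_force'])
if not h:
    command_gripper(.0,38); s=sense(); print(s['finger_gap'],s['position'],s['wrist_force'])
    move_l(g+[.16],feed=.06); s=sense(); print(s['finger_gap'],s['position'],s['wrist_force'],s['time_s'])
    p,d=camera('side'); cs=p; np.save('pics/s2.npy',d)
    f=lambda p,x,y,w,h,k:cv2.resize(p[y:y+h,x:x+w,::-1],None,fx=k,fy=k,interpolation=cv2.INTER_CUBIC)
    print(pix('side',[[.68,.12,.14]]),pix('top',[[.68,.12,.14]]))
    q,d=camera('top')
    u,v=pix('side',[[.66,.12,.14]])[0].astype(int);a,b=pix('top',[[.66,.12,.14]])[0].astype(int)
    print(u-50,v-50,a-40,b-50)
    cv2.imwrite('pics/g2.png',np.hstack([f(cs,u-50,v-50,80,100,5),f(q,a-40,b-50,80,100,5)]))
```

```text
axle [ 0.6206 -0.1872  0.084 ] [ 0.6195 -0.1897  0.084 ] cap [ 0.5445 -0.2922  0.04  ]
False [0.5556 0.1293 0.0285] [0.2039 0.2472 0.1525]
0.033919953159598996 [0.5566 0.1304 0.0304] [-1.8723 -1.0115 12.7765]
0.03355350539219049 [0.5552 0.1291 0.1598] [ 0.4169 -0.3138 -2.0851] 15.95
[[274.3141 190.5886]] [[287.3623 178.536 ]]
232 144 247 137
```

View pics/g2.png

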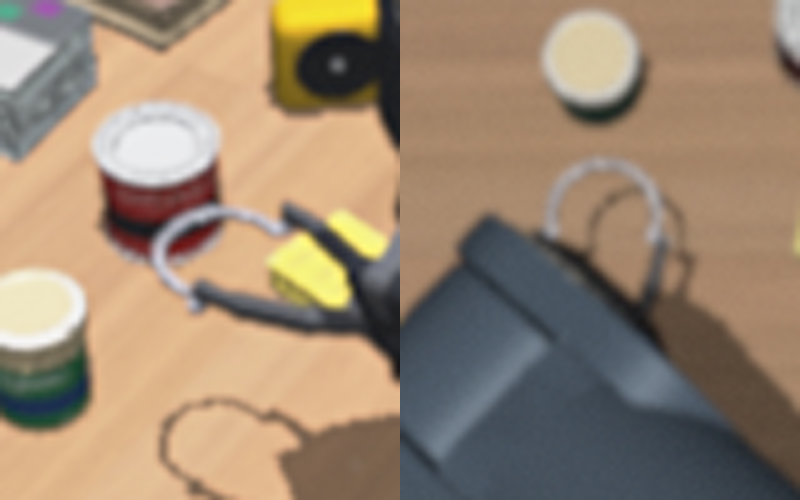

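The pliers are held, level by eye, and the ring is spread: its width of about 107 px in the 5× crop gives a midline of about 48 mm. Moving above the axle for a close look with both cameras.

Run:
```python
from h import *
np.set_printoptions(precision=4,suppress=True)
T=[.4953,-.1799]
move_l(T+[.165],feed=.15); move_l(T+[.145],feed=.06); sleep(.3)
s=sense(); print(s['position'],s['finger_gap'],s['wrist_force'],s['ft_torque'],s['time_s'])
o=[]
for n in('side','top'):
    p,d=camera(n); cv2.imwrite(f'pics/{n}3.png',p[:,:,::-1])
    u,v=pix(n,[[.62,-.1885,.1]])[0].astype(int); x,y=u-30,v-35; print(n,x,y)
    o.append(cv2.resize(p[y:y+75,x:x+60,::-1],None,fx=6.5,fy=6.5,interpolation=cv2.INTER_CUBIC))
cv2.imwrite('pics/a3.png',np.hstack(o))
```

```text
[ 0.4955 -0.1799  0.1452] 0.03363936359029526 [-0.0708 -0.8042 -2.2847] [-0.0198  0.0559  0.017 ] 19.0833
side 337 104
top 386 169
```

View pics/a3.png

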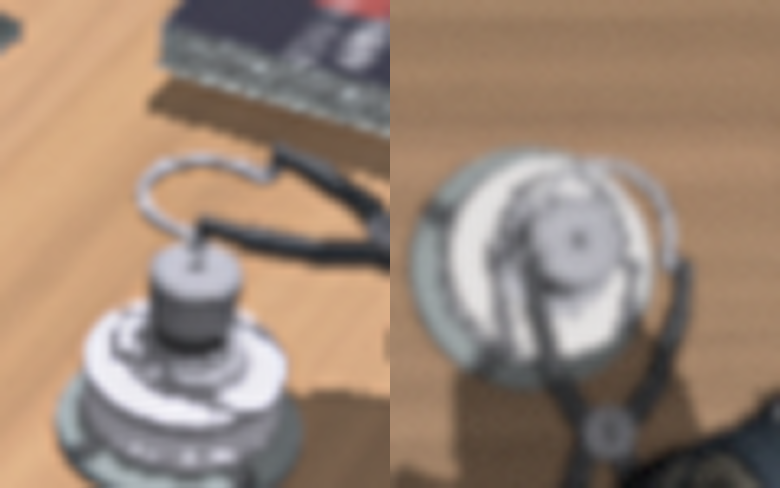

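```bash
cat > fit.py <<'E'
from h import *
from scipy.optimize import least_squares
from scipy.spatial.transform import Rotation as Ro
def fit(S,T,piv,c0,gap=0.45):
    a=np.linspace(-np.pi+gap,np.pi-gap,241); C=.024*np.c_[np.cos(a),np.sin(a),0*a]
    def res(x,full=False):
        R=Ro.from_euler('ZY',x[3:5]).as_matrix(); r=[]
        for n,Q in(('side',S),('top',T)):
            if len(Q):
                P=pix(n,x[:3]+C@R.T); r+=list(np.linalg.norm(P[None]-Q[:,None],axis=2).min(1))
        r+=list((pix('top',x[:3]+R@[-.076,0,.0163])[0]-piv))
        return np.r_[r,(x[2]-c0[2])/.003,x[4]/.1]
    s=least_squares(res,c0); return s.x,res(s.x)
E
python3 - <<'E'
from fit import *
np.set_printoptions(precision=4,suppress=True)
k=6.5;m=lambda L,x,y:np.array(L,float)/k+[x,y]-.42
S=m([(142,192),(160,170),(205,157),(245,166),(272,175),(160,222),(192,240)],337,104)
T=m([(672-390,225),(600-390,160),(645-390,178),(678-390,262)],386,169)
piv=m([(608-390,433)],386,169)[0]
for Ss,Tt in((S,T),(S[:0],T)):
    x,r=fit(Ss,Tt,piv,[.62,-.1885,.1165,-.069,0]); print(x,r)
print('axle top',onz('top',*m([(578-390,240)],386,169)[0],.084),'side',onz('side',*m([(197,263)],337,104)[0],.084))
print('tcp->', .4955+.125*np.cos(.069), -.1799-.125*np.sin(.069))
E
```

```text
[ 0.6193 -0.192   0.1159 -0.1318  0.0159] [ 0.2863  0.1456  0.3925  0.3614  1.6424  0.6493  1.5624  0.7434  1.1717
  0.1629  0.9504  0.0107  0.1589 -0.189   0.1592]
[ 0.6199 -0.1917  0.1166 -0.1294  0.0088] [ 0.7562  0.8895  0.3878  1.0883 -0.0125 -0.0162  0.0298  0.0876]
axle top [ 0.6208 -0.1869  0.084 ] side [ 0.6203 -0.1919  0.084 ]
tcp-> 0.6202025555391877 -0.18851815769151467
```

Run:
```python
from fit import *
o=[]
for n,x,y,w,h,k in(('top',402,188,32,54,11),('side',353,120,36,48,12)):
    p=cv2.imread(f'pics/{n}3.png'); I=cv2.resize(p[y:y+h,x:x+w],None,fx=k,fy=k,interpolation=cv2.INTER_CUBIC)
    a=np.linspace(-np.pi+.45,np.pi-.45,60)
    for c,yaw,col in(([.6202,-.1885,.1165],-.069,(0,255,0)),([.6199,-.1917,.1165],-.13,(0,0,255))):
        R=Ro.from_euler('Z',yaw).as_matrix()
        P=np.vstack([np.array(c)+.024*np.c_[np.cos(a),np.sin(a),0*a]@R.T,[np.array(c)+R@[-.076,0,.0163]]])
        for q in (pix(n,P)-[x,y]+.5)*k: cv2.circle(I,tuple(int(t) for t in q),1,col,-1)
    o.append(cv2.copyMakeBorder(I,0,max(0,594-I.shape[0]),0,0,cv2.BORDER_CONSTANT))
cv2.imwrite('pics/ov.png',np.hstack(o)); print([i.shape for i in o])
```

```text
[(594, 352, 3), (594, 432, 3)]
```

View pics/ov.png

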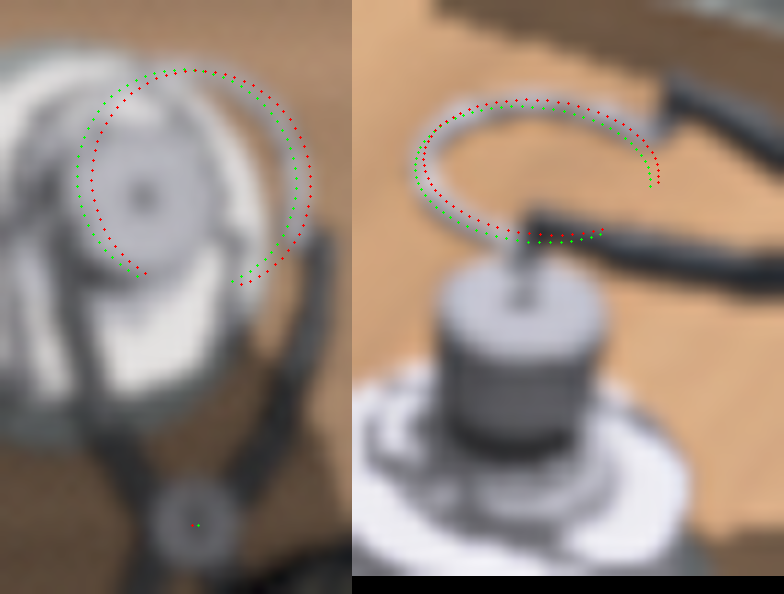

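Overlay: green dots (the ring predicted from the TCP) lie on the real ring to about 1 mm in both views. The axle mark sits within about 2 mm of the ring centre: top says ring 2 mm toward -y, side says aligned. I'll shift +1 mm in y and lower with a force guard.

Run:
```python
from h import *
np.set_printoptions(precision=4,suppress=True)
T=[.4955,-.1789]
move_l(T+[.130],feed=.04); sleep(.2)
h=False
for z in(.112,.100,.0847):
    h=move_l(T+[z],feed=.025,until_force=4); s=sense(); print(h,s['position'],s['wrist_force'],s['ft_torque'],s['finger_gap'])
    if h: break
print(s['time_s'])
o=[]
for n in('side','top'):
    p,d=camera(n); cv2.imwrite(f'pics/{n}4.png',p[:,:,::-1])
    u,v=pix(n,[[.62,-.1885,.07]])[0].astype(int); x,y=u-25,v-25; print(n,x,y)
    o.append(cv2.resize(p[y:y+60,x:x+50,::-1],None,fx=8,fy=8,interpolation=cv2.INTER_CUBIC))
cv2.imwrite('pics/a4.png',np.hstack(o))
```

```text
False [ 0.4956 -0.1789  0.1121] [-0.28   -0.5043 -2.3246] [0.0143 0.1012 0.0328] 0.03331609642890953
False [ 0.4955 -0.1788  0.0999] [-0.1552  1.1852 -2.3758] [-0.027   0.1193  0.029 ] 0.033667113106883056
False [ 0.4956 -0.1788  0.0847] [ 0.2073  0.833  -2.1115] [ 0.0379  0.1294 -0.001 ] 0.03364427123329696
22.1667
side 340 124
top 388 181
```

View pics/a4.png

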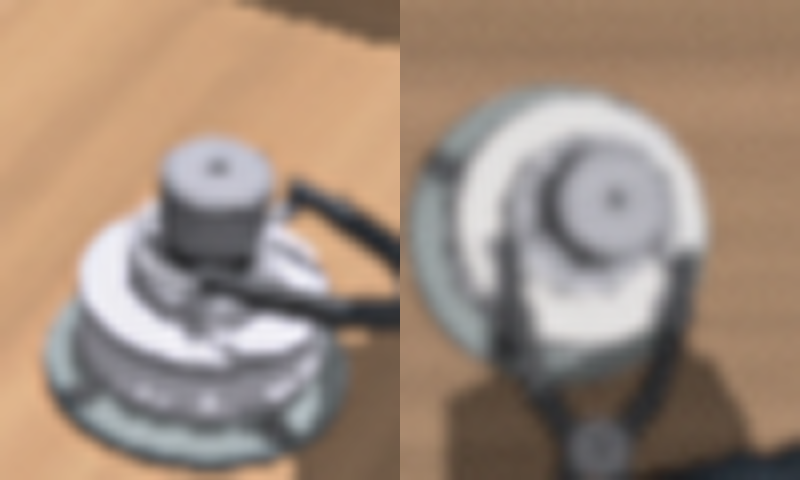

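The ring surrounds the axle at groove height. Both jaw tips sit beside the axle at (205,285)/(300,190) in the side half, and there was no force change on the way down. One numeric check of the pivot position, then I hand in.

Run:
```python
from h import *
np.set_printoptions(precision=4,suppress=True)
s=sense();p=s['position'];c,n=np.cos(-.069),np.sin(-.069)
pv=[p[0]+.049*c,p[1]+.049*n,p[2]-.0304+.018]
print('pivot seen (412.6,236.4) predicted',pix('top',[pv]),s['wrist_force'],s['finger_gap'])
if abs(pix('top',[pv])[0]-[412.6,236.4]).max()<1.5: finish_job(); print('done')
```

```text
pivot seen (412.6,236.4) predicted [[412.8986 236.8848]] [-0.2564  0.3334 -2.78  ] 0.03357350247909439
the job is handed in; nothing more can be done
done
```

I lifted the cap straight off the axle and set it upright on the worktop, about 13 cm from the axle. I then gripped the black-handled pliers at 38 N and spread the ring. I centred it over the axle, lowered it to groove height, and handed the job in after about 22 s with the handles still squeezed. `finish_job` gives no verdict.

- **Ring position:** its centre is at about z = 0.056 m, worked out from the arm pose. The pliers' pivot appeared within 0.6 px of where that predicts.
- **Force:** wrist force stayed within about 2 N on the way down, with no sign of the ring pressing on the axle.
- **Grip:** the finger gap held at 33.6 mm, tighter than the 36 mm given for fully squeezed handles. Together with the ring width in the image, that fits a fully spread ring; I had no direct reading of the jaw angle.
- **Cap:** it stood upright and clear of the pulley in the top view after I let go.

**Disagreements:**
- The two cameras differed by 2–5 mm on the axle's y position, so I went between them. The ring may sit 1–2 mm off centre.
- A fit to hand-read points put the ring about 3 mm further toward -y and turned by 0.06 rad. The overlay favoured the position from the arm, so I used that.
- The fingertips pressed on the worktop with about 13 N while I squeezed the handles, which is well under the limit.

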